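# Lock a test gauge into a cold plate's quick coupler

### The arm

A 6-joint arm with a two-finger parallel gripper is mounted at the origin on a cart in front of the work surface, level with it; the furniture and walls round the work are solid. World frame = base frame: x ahead of the robot, y to its left, z up, the work surface at z = 0. Lengths are in m, angles in rad, forces in N, time in s.
With the tool pointing down it reaches from about 0.15 to 0.775 m from the base axis. Payload 6.1 kg.
Tool frame: the origin (TCP) lies midway between the tips of the shut fingers; the grasp point (between the pads) lies 19 mm behind it (ctrl.grip_point_offset is the distance from the TCP to the grasp point, in m); x points along the fingers, y is the direction in which the jaws open and shut, and the axes are right-handed (so a half turn about x gives the same grasp; the last joint's range is limited). The gripper opens to 85 mm and grips with 20 to 120 N. Pads are 22 mm wide; open, the fingers measure 114 mm over their backs; the gripper's body (76 mm by 85 mm) begins 54 mm behind the grasp point. The pads swing forward as they close: fully open they stand 13 mm farther back than shut.
Start: joints at [-1.24, 0.126, -0.04, 1.405, 0, 1.571], TCP at [0.171, -0.497, 0.231] pointing down, gripper open.
Joint ranges: [-2.72, 2.72], [-0.95, 1.95], [-1.27, 1.35], [-1.78, 2.02], [-1.46, 1.47], [-3.14, 3.14]. Speed limits (rad/s): [2.39, 2.39, 3.01, 3.14, 3.14, 3.14].

### API

Orientations are given as a rotation vector (axis times angle).
In Python, from rig import sensors, eyes, ctrl gives the robot as it stands.
- The arm moves only by the tool step_arm, never from a script. Its argument "rows" is text: rows parted by semicolons, each of 6 numbers parted by spaces: the shift along the tool's x, y, z in units of 25 cm (1.0 is 25 cm), then the turn, a rotation vector about the tool's x, y, z in units of pi/2 rad (1.0 is pi/2 rad). A call has 1 to 12 rows; each row is the pose to reach, as a shift and turn from the pose commanded when the call began, along the tool's axes at that moment; what a row does not reach only later rows make up. A row lasts 1/12 s, in which the tool goes at most 41.7 mm and 7.16 degrees, less where a joint would pass 70% of its speed; a pose out of reach is approached as far as the arm can. A call with a number of a shift or a turn outside -1 to 1 is refused whole. A call with a gripper value outside its range is refused whole. "grip" is the gripper command: -1 is fully open, 1 is shut, values between are in proportion, set as the call begins (left out, the last holds). The fingers move at their own pace and stop on an object; "grip_force" is the grip in N (left out, the last holds). Time passes only in rows, so rows that repeat a pose let the fingers close. It gives the time, the measured TCP pose, the force and the opening at its end, in the units of the state.
- sensors.get_obs(): the state, without advancing time (a new reading comes with each control period).
- eyes.read_camera(name): name is "side" or "top" or "wrist"; returns the picture (480x640x3 uint8, red, green, blue); there is no depth.
- eyes.get_calibration(name): a dict with "fovy" (degrees; the focal length in pixels is half the picture's height over the tangent of half this angle, whatever the lens; pixels are square), "cx", "cy" (the principal point, pixels), "T" (4x4, takes a point from camera to world coordinates). Camera axes: x right, y down, z forward; pixel columns grow to the right and rows downward; lengths in m; the calibration is good to about 2 mm. A picture is of the moment at which its call begins: read the wrist's pose just before it. get_calibration takes no time and is no camera call; for the wrist camera it gives the pose at the moment of the call.
- ctrl.close_job(): hands the job in, once; it reports no verdict.
The state is a dict: "time": time; "q": joint angles; "qvel": joint speeds; "joint_torque": joint torques, N m; "tcp_pos": TCP position; "eef_rot": TCP orientation; "ft_force": force on the tool from outside, world axes, zero at the start; "ft_torque": the same for the moment, N m; "gripper_width": finger opening in m.
Only numpy, scipy, OpenCV 4.12 (cv2) and the standard library are available. Lean on these libraries where they do the work, as an engineer would, in place of code of your own. Each camera call takes 0.05 s, during which the arm holds its last target. There are 200 camera calls.

### The job

Fit the plug-in pressure gauge to the quick coupler of the cold plate, ready for its leak test: first pull the coupler's knurled sleeve back (down) until it stays back by itself when let go, then take the gauge out of its stand and press its plug straight down into the coupler until it is fully home and the sleeve springs forward again over it. Feel the plug in with light, steady pressure and do not go on pushing once it is home or stuck: the coupler's seal is damaged above 20 N. Leave the gauge standing upright and locked in the coupler, and do not disturb the spare plug in the stand or the other things nearby.

Things in the scene. Friction and masses are not known exactly. Their poses are not given: they have to be found in the camera images.
- coldplate: Aluminium cold plate fixed on the bench, 96 x 168 mm (x, y), 26 mm high; a black power module in its middle (top 42 mm up), a brass hexagon blanking plug near its -y end, the upright steel quick coupler near its +y end. Three jaws inside the coupler stop any plug while the sleeve is forward. Origin: centre of the underside, z up.
- inlet (a point): Point on the coupler's vertical axis, on the boss under its jam nut, 30 mm above the bench. How far its stem is screwed in varies and is not shown: its mouth (16.2 mm bore, facing up) lies H = 62 to 73 mm above this point. Its knurled steel sleeve, 34 mm diameter, spans H - 29 to H - 1 mm when forward; below, the coupler is a 24 mm hexagon. Fully home, the plug is 23 to 24 mm deep in the mouth.
- sleeve (a joint): How far the sleeve is pulled back (straight down, away from the mouth), m: 0 forward, 0.008 at its stop. A spring pushes it forward with 4.5 N at 0, 7.5 N at the stop. Pulled to within 1.5 mm of the stop and let go, it stays by itself at about 0.005, a red band showing above it. A plug pushed home trips it: it springs back to 0 and locks the plug.
- gauge_center (a point): Centre of the gauge's round black rubber case, 44 mm diameter, 26 mm high, white dial on top; 0.25 kg. Below it, in line: a brass hexagon 22 mm across flats (19 to 28 mm below this point) and the grooved steel plug, 15 mm diameter. It stands upright in one hole of the stand, its hexagon on the block, plug 24 mm deep in a 17.5 mm hole. z axis up.
- plug_tip (a point): Bevelled tip of the gauge's plug, on its axis, 52 mm below gauge_center. Going into the coupler it meets a valve spring 8 mm deep (2 N, rising to 7 N) and the locking jaws 11 mm deep (up to 10 N in all, then less); 21 to 23.5 mm deep the sleeve trips and draws it in a little; at 24 mm the hexagon stops hard on the coupler's rim.
- stand: Black plastic block fixed on the bench, 58 x 124 mm (x, y) and 34 mm high, with two upright holes 32 mm either side of its centre along its y axis: the gauge stands in one, the spare plug in the other. Origin: centre of its underside.
- spare_plug: Spare blanking plug without a dial, brass hexagon 22 mm across; stands in the other hole of the stand. Bystander. Origin at its lower tip, 10 mm above the bench.
- flux_bottle: Small white bottle with red cap, 38 mm wide and 118 mm high, standing on the bench. Bystander. Origin: centre of its underside.
- heat_sink: Small grey finned heat sink, 30 x 35 x 18 mm. Bystander. Origin: centre of its underside.
- fuse_pack: Small beige carton, 30 x 50 x 16 mm. Bystander. Origin: centre of its underside.

How it is judged:
On the way, in this order (a step that is already met when the one before it is completed fails the run):
1. the sleeve is pulled back and stays back by itself, the fingers off it (value of joint sleeve above 0.004 m and contact force between the fingers and coldplate below 0.3 N), for 0.3 s.
2. the gauge's plug is home in the coupler and the sleeve has sprung forward (value of joint sleeve below 0.0015 m and z of plug_tip in the frame of coldplate below 0.081 m and horizontal distance between plug_tip and inlet below 0.003 m), for 0.2 s.
At the end, for the whole second after the job is handed in: The gauge stands at rest and upright (within 4.5 degrees) in the coupler, let go; its plug tip is within 3 mm of the coupler's axis and 35 to 51 mm above the inlet point, and the sleeve is forward again (less than 1.5 mm back), so that the plug is locked (all of step 2 and z of plug_tip in the frame of coldplate above 0.065 m and angle between plug_tip's own z axis and vertical below 0.08 rad and linear speed of gauge below 0.02 m/s); the robot touches nothing.
It fails at once if the gauge is pressed or knocked against the coupler or cold plate with more than 20 N (contact force between gauge and coldplate above 20 N).
It fails at once if the spare plug, the flux bottle, the heat sink or the fuse pack is moved by more than 20 mm (distance of any of spare_plug, flux_bottle, heat_sink, fuse_pack from where it was at the start of the episode above 0.02 m).
It also fails if it takes over 64 s, if anything falls off the work surface, if the arm or the gripper's body presses on something with over 40 N, if the wrist force passes 120 N, or if a joint passes its speed limit or range.

## Working session

There is one attempt and no reset: what is moved stays moved. The work goes in short steps, Python scripts to look and compute and a tool call to move; the robot and the scene stay as the last step left them, time stands still between calls to the robot, and variables do not carry over. Pictures are saved under pics/ and viewed, about 8 in all and at most 12, crops included, and the job is handed in when it is done.

Besides the shell and the picture viewer there is one more tool, called after "Request:" by a JSON object that holds its "name" and its "arguments", one argument or row to a line. step_arm: Moves the arm, as the interface text tells. Shifts and turns lie within -1 to 1; 1 stands for 25 cm of shift or pi/2 rad of turn. Its arguments: {"type":"object","properties":{"rows":{"type":"string"},"grip":{"type":"number"},"grip_force":{"type":"number"}},"required":["rows"]}

```bash
mkdir -p pics; ls; cat > h.py <<'E'
from rig import sensors, eyes, ctrl
import numpy as np, cv2
from scipy.spatial.transform import Rotation as R
def snap(n,f,crop=None,s=1):
    c=eyes.get_calibration(n); im=eyes.read_camera(n)
    np.save('pics/'+f+'.npy',im)
    if crop: im=im[crop[1]:crop[3],crop[0]:crop[2]]
    im=cv2.resize(im,None,fx=s,fy=s,interpolation=cv2.INTER_CUBIC)
    cv2.imwrite('pics/'+f+'.png',im[:,:,::-1]); return c
def ray(c,u,v):
    f=240/np.tan(np.radians(c['fovy'])/2); T=np.array(c['T'])
    d=T[:3,:3]@np.array([(u-c['cx'])/f,(v-c['cy'])/f,1]); return T[:3,3],d/np.linalg.norm(d)
def atz(c,u,v,z):
    o,d=ray(c,u,v); return o+d*(z-o[2])/d[2]
def proj(c,p):
    f=240/np.tan(np.radians(c['fovy'])/2); T=np.array(c['T'])
    q=T[:3,:3].T@(np.array(p)-T[:3,3]); return c['cx']+f*q[0]/q[2],c['cy']+f*q[1]/q[2]
def tri(a,b):
    A=[];y=[]
    for o,d in (a,b):
        P=np.eye(3)-np.outer(d,d);A.append(P);y.append(P@o)
    return np.linalg.lstsq(np.vstack(A),np.hstack(y),rcond=None)[0]
E
python3 - <<'E'
from h import *
np.set_printoptions(precision=4,suppress=True)
for n in('top','side'):
    c=snap(n,n+'0');print(n,c)
o=sensors.get_obs();print(o)
print(R.from_rotvec(o['eef_rot']).as_matrix(), ctrl.grip_point_offset)
E
```

```text
pics
top {'fovy': 51.879041327872784, 'cx': 321.08582936595315, 'cy': 232.18085254511976, 'T': array([[-0.0142, -0.998 ,  0.0615,  0.5469],
       [-0.9997,  0.0128, -0.023 , -0.1236],
       [ 0.0222, -0.0619, -0.9978,  0.926 ],
       [ 0.    ,  0.    ,  0.    ,  1.    ]])}
side {'fovy': 42.091761804928616, 'cx': 328.0887605818321, 'cy': 247.03741273885993, 'T': array([[ 0.9982, -0.038 ,  0.0467,  0.561 ],
       [-0.0601, -0.6697,  0.7402, -0.9464],
       [ 0.0031, -0.7417, -0.6707,  0.7837],
       [ 0.    ,  0.    ,  0.    ,  1.    ]])}
{'time': 0.1, 'q': array([-1.24  ,  0.1263, -0.0405,  1.4054, -0.    ,  1.5708]), 'qvel': array([-0.0015, -0.0005,  0.0024, -0.0003,  0.0003,  0.0001]), 'joint_torque': array([ -0.0001, -43.6905,  35.3606,   0.0137,   0.0001,   0.    ]), 'tcp_pos': array([ 0.1704, -0.4962,  0.2306]), 'eef_rot': array([ 2.0426,  0.3424, -2.0431]), 'ft_force': array([-0.5662, -0.3646, -0.3751]), 'ft_torque': array([ 0.0102,  0.0113, -0.0044]), 'gripper_width': 0.08562342114348648}
[[-0.0005  0.3248 -0.9458]
 [ 0.0013 -0.9458 -0.3248]
 [-1.     -0.0014  0.    ]] 0.0187
```

View pics/top0.png

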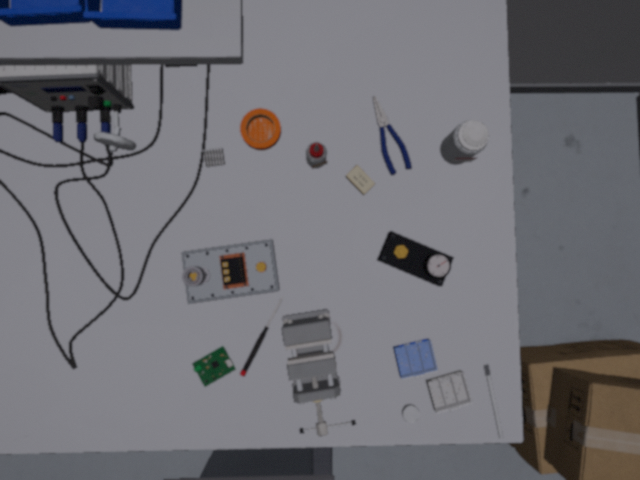

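View pics/side0.png

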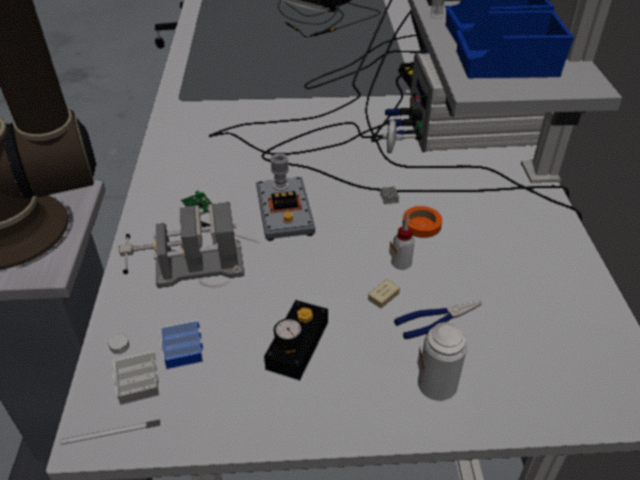

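```bash
python3 - <<'E'
from h import *
t=np.load('pics/top0.npy');s=np.load('pics/side0.npy')
def cr(im,x,y,w,h,k): return cv2.resize(im[y:y+h,x:x+w],None,fx=k,fy=k,interpolation=cv2.INTER_CUBIC)
a=cr(t,170,245,66,50,6); b=cr(t,390,235,66,50,6)
c=cr(s,250,145,66,50,6); d=cr(s,265,300,66,50,6)
cv2.imwrite('pics/c1.png',np.vstack([np.hstack([a,b]),np.hstack([c,d])])[:,:,::-1])
E
```

```text
(no output)
```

View pics/c1.png

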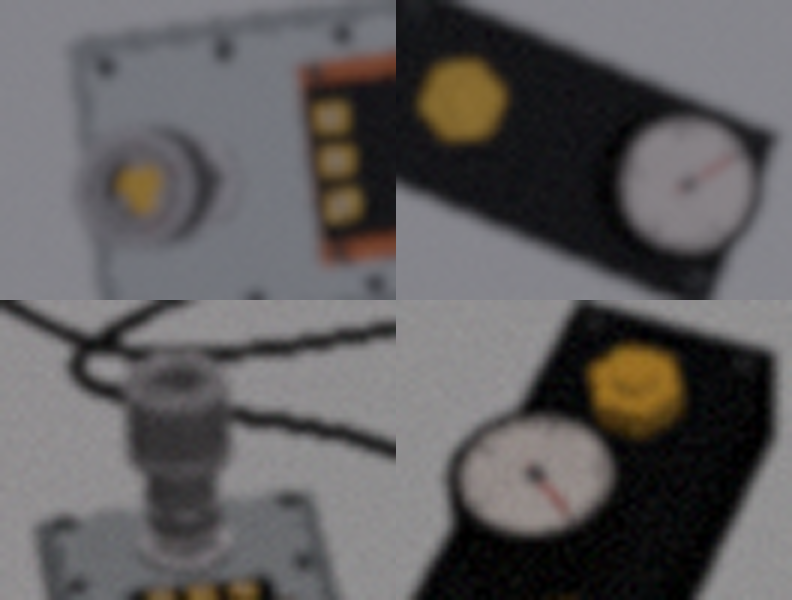

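```bash
python3 - <<'E'
from h import *
np.set_printoptions(precision=4,suppress=True)
t=eyes.get_calibration('top');s=eyes.get_calibration('side')
e=.42
m=tri(ray(t,193.3-e,276.3-e),ray(s,279.7-e,158.3-e)); g=tri(ray(t,438.3-e,265.8-e),ray(s,287.8-e,328.7-e))
print('mouth',m,atz(t,193.3-e,276.3-e,.0975),'dial',g,atz(t,438.3-e,265.8-e,.075),atz(s,287.8-e,328.7-e,.075))
for n,u,v,z in [('spare',390+66/6,235+100/6,.043),('vise1',283,321,.06),('vise2',330,311,.06),('vise3',340,397,.05),('vise4',293,402,.05),('flux',317,150,.118),('cpA',182,250,.026),('cpB',274,239,.026),('cpC',278,296,.026),('cpD',187,302,.026),('stA',389,233,.034),('stB',452,258,.034),('stC',442,285,.034),('stD',378,257,.034),('shelf',240,60,.3),('pencil',280,300,.01),('pen2',243,374,.01)]:
    print(n,atz(t,u,v,z))
E
```

```text
mouth [0.5287 0.0712 0.0998] [0.5278 0.0717 0.0975] dial [ 0.5394 -0.3434  0.0792] [ 0.5392 -0.3445  0.075 ] [ 0.5393 -0.3398  0.075 ]
spare [ 0.5644 -0.287   0.043 ]
vise1 [ 0.4466 -0.0752  0.06  ]
vise2 [ 0.4625 -0.1572  0.06  ]
vise3 [ 0.3124 -0.1727  0.05  ]
vise4 [ 0.3055 -0.0907  0.05  ]
flux [ 0.7333 -0.1374  0.118 ]
cpA [0.5732 0.1082 0.026 ]
cpB [ 0.591  -0.0583  0.026 ]
cpC [ 0.4877 -0.0647  0.026 ]
cpD [0.4795 0.099  0.026 ]
stA [ 0.5988 -0.2676  0.034 ]
stB [ 0.5518 -0.3814  0.034 ]
stC [ 0.5033 -0.3617  0.034 ]
stD [ 0.5555 -0.2466  0.034 ]
shelf [ 0.8102 -0.0362  0.3   ]
pencil [ 0.4792 -0.0673  0.01  ]
pen2 [0.3464 0.0012 0.01  ]
```

```bash
cat >> h.py <<'E'
def go(p,yaw=None,last=None):
    """print tool-frame units toward world p; yaw=angle of tool y in world"""
    o=sensors.get_obs();M=R.from_rotvec(o['eef_rot']).as_matrix()
    d=M.T@(np.array(p)-o['tcp_pos'])/.25
    Y=np.array([np.cos(yaw),np.sin(yaw),0]);X=np.array([0,0,-1.]);T=np.c_[X,Y,np.cross(X,Y)]
    r=R.from_matrix(M.T@T).as_rotvec()/(np.pi/2)
    print('t',round(o['time'],2),'tcp',o['tcp_pos'].round(4),'F',o['ft_force'].round(2),'shift',d.round(4),'turn',r.round(4),'dist',np.linalg.norm(d*.25).round(4))
E
python3 - <<'E'
from h import *
c=eyes.get_calibration('wrist');o=sensors.get_obs();M=R.from_rotvec(o['eef_rot']).as_matrix()
print(c['fovy'],c['cx'],c['cy'],(M.T@(c['T'][:3,3]-o['tcp_pos'])).round(4),(M.T@c['T'][:3,:3]).round(3))
go([.5393,-.342,.235],-.423)
E
```

```text
58.80359431116263 322.33234566015096 238.75574092724955 [-1.423e-01  1.000e-04 -8.150e-02] [[-0.    -0.317  0.948]
 [ 1.    -0.     0.   ]
 [ 0.     0.948  0.317]]
t 0.1 tcp [ 0.1704 -0.4962  0.2306] F [-0.57 -0.36 -0.38] shift [-0.0174 -0.1041 -1.596 ] turn [-5.201e-01 -4.000e-04  9.000e-04] dist 0.3999
```

Request:
{"name": "step_arm", "arguments": {
  "rows": "0 -0.05 -0.8 -0.26 0 0;0 -0.05 -0.8 -0.26 0 0;0 -0.05 -0.8 -0.26 0 0;0 -0.05 -0.8 -0.26 0 0;0 -0.05 -0.8 -0.26 0 0",
  "grip": -1
}}

```text
time: 0.52
tcp_pos: [0.3576, -0.4183, 0.2309]
eef_rot: [1.789, 0.696, -1.789]
ft_force: [0.2, -0.7, -0.2]
gripper_width: 0.0855
```

```bash
python3 -c "
from h import *
go([.5393,-.342,.235],-.423)"
```

```text
t 0.52 tcp [ 0.3576 -0.4183  0.2309] F [ 0.24 -0.68 -0.18] shift [-0.0163  0.2657 -0.742 ] turn [-0.2586 -0.0004  0.0003] dist 0.1971
```

Request:
{"name": "step_arm", "arguments": {
  "rows": "-0.016 0.266 -0.742 -0.2586 0 0;-0.016 0.266 -0.742 -0.2586 0 0;-0.016 0.266 -0.742 -0.2586 0 0;-0.016 0.266 -0.742 -0.2586 0 0;-0.016 0.266 -0.742 -0.2586 0 0;-0.016 0.266 -0.742 -0.2586 0 0"
}}

```text
time: 1.02
tcp_pos: [0.5421, -0.341, 0.2334]
eef_rot: [1.513, 0.982, -1.511]
ft_force: [-0.4, 0.3, -0.4]
gripper_width: 0.0856
```

```bash
python3 -c "
from h import *
o=sensors.get_obs(); c=snap('wrist','wg'); print(o['tcp_pos'],proj(c,[.5393,-.342,.075]))
np.save('pics/wgT.npy',c['T'])
go([.528,.0715,.258],-.423)"
```

```text
[ 0.54209533 -0.34095945  0.23340198] (np.float64(319.61465873272016), np.float64(216.9450312812908))
t 1.07 tcp [ 0.5398 -0.3421  0.2336] F [-0.67  0.16  0.07] shift [-0.0954 -0.72   -1.4905] turn [ 0.0011 -0.0003  0.0013] dist 0.4145
```

Request:
{"name": "step_arm", "arguments": {
  "rows": "-0.05 -0.36 -0.745 0 0 0;-0.05 -0.36 -0.745 0 0 0;-0.05 -0.36 -0.745 0 0 0;-0.05 -0.36 -0.745 0 0 0;-0.05 -0.36 -0.745 0 0 0;-0.05 -0.36 -0.745 0 0 0"
}}

```text
time: 1.57
tcp_pos: [0.5311, -0.1322, 0.2489]
eef_rot: [1.514, 0.981, -1.511]
ft_force: [0.7, -0.3, -0.1]
gripper_width: 0.0857
```

Request:
{"name": "step_arm", "arguments": {
  "rows": "-0.046 -0.36 -0.745 0 0 0;-0.046 -0.36 -0.745 0 0 0;-0.046 -0.36 -0.745 0 0 0;-0.046 -0.36 -0.745 0 0 0;-0.046 -0.36 -0.745 0 0 0;-0.046 -0.36 -0.745 0 0 0;-0.046 -0.36 -0.745 0 0 0;-0.046 -0.36 -0.745 0 0 0"
}}

```text
time: 2.23
tcp_pos: [0.5269, 0.0688, 0.2592]
eef_rot: [1.515, 0.976, -1.516]
ft_force: [-0.7, -0.5, 0.4]
gripper_width: 0.0854
```

```bash
python3 -c "
from h import *
o=sensors.get_obs(); c=snap('wrist','wc'); print(o['tcp_pos'],proj(c,[.528,.0715,.098]))
np.save('pics/wcT.npy',c['T'])
go([.528,.0715,.258],-.423)
a=np.load('pics/wg.npy');b=np.load('pics/wc.npy')
cv2.imwrite('pics/c2.png',np.hstack([cv2.resize(i[120:320,220:420],None,fx=2,fy=2,interpolation=cv2.INTER_CUBIC) for i in(a,b)])[:,:,::-1])"
```

```text
[0.52690044 0.06884593 0.25918875] (np.float64(322.1904057948868), np.float64(208.88414031211744))
t 2.28 tcp [0.527  0.0683 0.2592] F [ 0.26 -1.11  0.04] shift [ 0.0046 -0.0016 -0.0131] turn [-0.0024  0.0004  0.0001] dist 0.0035
```

View pics/c2.png

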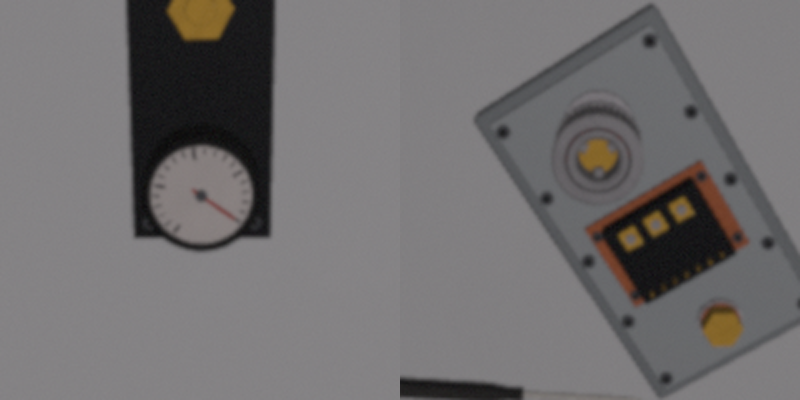

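```bash
python3 -c "
from h import *
b=np.load('pics/wc.npy');t=np.load('pics/top0.npy')
f=lambda i,x,y,w,h,k:cv2.convertScaleAbs(cv2.resize(i[y:y+h,x:x+w],None,fx=k,fy=k,interpolation=cv2.INTER_CUBIC),alpha=1.5)
cv2.imwrite('pics/c3.png',np.hstack([f(b,290,160,60,70,8)[:560,:400],f(t,175,255,40,56,10)[:560]])[:,:,::-1])"
```

```text
(no output)
```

View pics/c3.png

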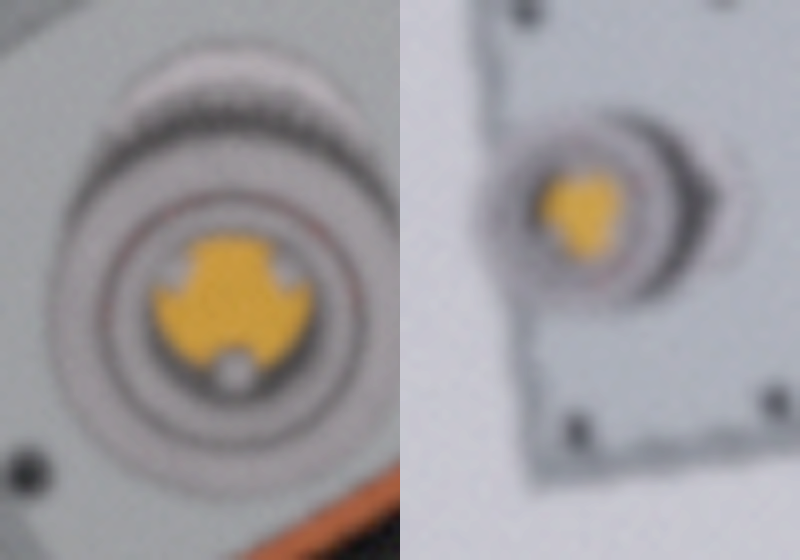

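```bash
python3 -c "
from h import *
np.set_printoptions(precision=4,suppress=True)
c=eyes.get_calibration('wrist')
def W(n,u,v,z):
    c['T']=np.load('pics/'+n+'T.npy'); return atz(c,u,v,z)
print(W('wg',320.25,217.75,.075))
for z in(.092,.0975,.103):print(W('wc',318.6,199.6,z))
t=eyes.get_calibration('top');s=eyes.get_calibration('side')
for z in(.092,.0975,.103):print(atz(t,192.55,275.85,z),atz(s,279.3,157.9,z))
print('brass plug: top',atz(t,261,267,.034),'wrist',W('wc',220+(722-400)/2,120+326/2,.034))
print('cp corner near blk: top',atz(t,187,302,.026),'wrist',W('wc',220+(478-400)/2,120+118/2,.026))
print('jam/boss', W('wc',290+232/8-.4,160+170/8,.036))
print(np.load('pics/wcT.npy'))
"
```

```text
[ 0.5395 -0.3427  0.075 ]
[0.5279 0.0777 0.092 ]
[0.5284 0.0788 0.0975]
[0.529 0.08  0.103]
[0.5278 0.0735 0.092 ] [0.5292 0.0828 0.092 ]
[0.5279 0.0722 0.0975] [0.5294 0.0746 0.0975]
[0.528  0.0709 0.103 ] [0.5297 0.0664 0.103 ]
brass plug: top [ 0.5405 -0.0352  0.034 ] wrist [ 0.5419 -0.0321  0.034 ]
cp corner near blk: top [0.4795 0.099  0.026 ] wrist [0.4805 0.1026 0.026 ]
jam/boss [0.5287 0.0806 0.036 ]
[[ 0.9106 -0.3919 -0.1311  0.5605]
 [-0.4132 -0.8632 -0.2901  0.1432]
 [ 0.0005  0.3183 -0.948   0.4014]
 [ 0.      0.      0.      1.    ]]
```

```bash
python3 -c "
from h import *
go([.528,.0765,.125],-.423)"
```

```text
t 2.28 tcp [0.527  0.0683 0.2592] F [ 0.26 -1.11  0.04] shift [ 0.5366 -0.0098 -0.0317] turn [-0.0024  0.0004  0.0001] dist 0.1344
```

Request:
{"name": "step_arm", "arguments": {
  "rows": "0.1 -0.01 -0.03 -0.002 0 0;0.2 -0.01 -0.03 -0.002 0 0;0.3 -0.01 -0.03 -0.002 0 0;0.4 -0.01 -0.03 -0.002 0 0;0.5 -0.01 -0.03 -0.002 0 0;0.535 -0.01 -0.03 -0.002 0 0;0.535 -0.01 -0.03 -0.002 0 0;0.535 -0.01 -0.03 -0.002 0 0;0.535 -0.01 -0.03 -0.002 0 0"
}}

```text
time: 3.03
tcp_pos: [0.5291, 0.077, 0.1272]
eef_rot: [1.515, 0.977, -1.512]
ft_force: [0.1, -0.1, 0.5]
gripper_width: 0.0854
```

```bash
python3 -c "
from h import *
o=sensors.get_obs(); c=snap('wrist','wc2'); print(o['tcp_pos'],proj(c,[.528,.077,.095]))
np.save('pics/wc2T.npy',c['T'])
b=np.load('pics/wc2.npy')
cv2.imwrite('pics/c4.png',cv2.convertScaleAbs(cv2.resize(b[40:240,220:420],None,fx=3,fy=3,interpolation=cv2.INTER_CUBIC),alpha=1.4)[:,:,::-1])"
```

```text
[0.52906875 0.07698435 0.12723092] (np.float64(320.0879528507546), np.float64(288.2735209875264))
```

View pics/c4.png

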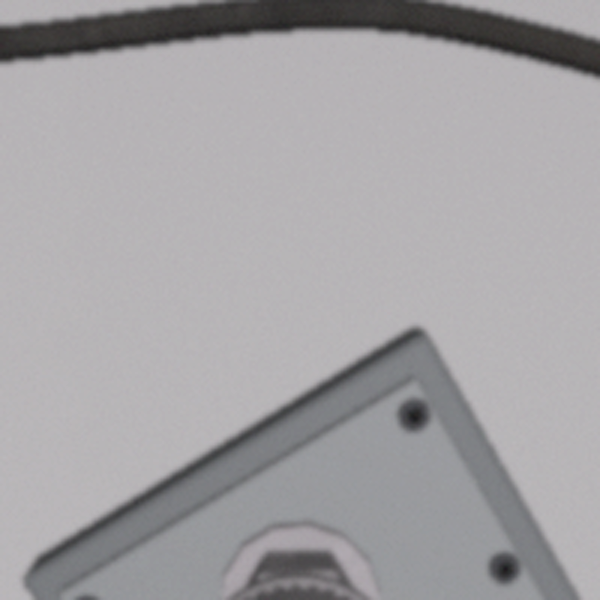

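```bash
python3 -c "
from h import *
b=np.load('pics/wc2.npy')
cv2.imwrite('pics/c5.png',cv2.convertScaleAbs(cv2.resize(b[210:360,245:395],None,fx=4,fy=4,interpolation=cv2.INTER_CUBIC),alpha=1.4)[:,:,::-1])"
```

```text
(no output)
```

View pics/c5.png

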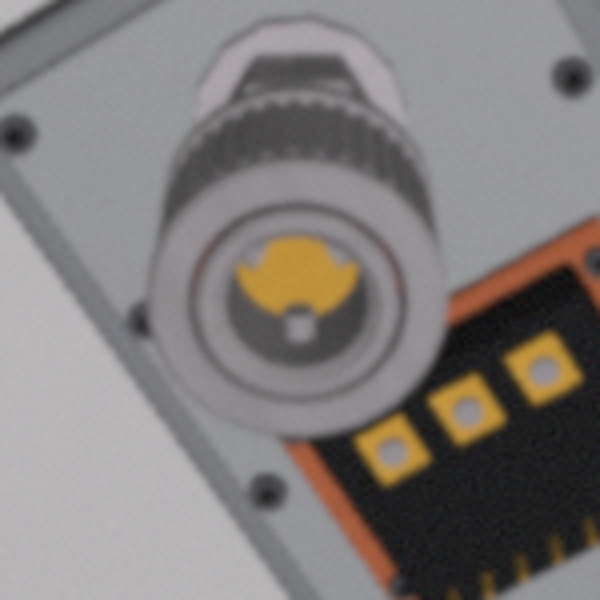

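```bash
python3 -c "
from h import *
np.set_printoptions(precision=4,suppress=True)
c=eyes.get_calibration('wrist')
def W(n,u,v):
    c['T']=np.load('pics/'+n+'T.npy'); return ray(c,u,v)
a=W('wc',318.6,199.6);b=W('wc2',319,284.75)
m=tri(a,b);print(m, 'depth',(m-b[0])@np.load('pics/wc2T.npy')[:3,2])
for z in(.09,.095,.1):print(b[0]+b[1]*(z-b[0][2])/b[1][2])
# boss top ring bottom: compare
go([.5283,.0778,.085],-.423)
"
```

```text
[0.5279 0.0779 0.0928] depth 0.19335787133118373
[0.5273 0.0767 0.09  ]
[0.5283 0.0788 0.095 ]
[0.5292 0.0809 0.1   ]
t 3.08 tcp [0.5292 0.0772 0.1274] F [-0.3  -1.46  0.87] shift [ 0.1696 -0.0047 -0.0003] turn [-0.     -0.001  -0.0015] dist 0.0424
```

Request:
{"name": "step_arm", "arguments": {
  "rows": "0.07 -0.005 0 0 0 0;0.14 -0.005 0 0 0 0;0.21 -0.005 0 0 0 0;0.284 -0.005 0 0 0 0;0.284 -0.005 0 0 0 0;0.284 -0.005 0 0 0 0"
}}

```text
time: 3.58
tcp_pos: [0.527, 0.078, 0.0552]
eef_rot: [1.513, 0.979, -1.513]
ft_force: [-0.1, -0.1, 0.3]
gripper_width: 0.0856
```

Request:
{"name": "step_arm", "arguments": {
  "rows": "0 0 0 0 0 0;0 0 0 0 0 0;0 0 0 0 0 0;0 0 0 0 0 0;0 0 0 0 0 0;0 0 0 0 0 0;0 0 0 0 0 0;0 0 0 0 0 0",
  "grip": 1,
  "grip_force": 30
}}

```text
time: 4.25
tcp_pos: [0.5278, 0.078, 0.0553]
eef_rot: [1.514, 0.978, -1.511]
ft_force: [2.0, -1.0, 5.9]
gripper_width: 0.0333
```

```bash
python3 -c "
from h import *
o=sensors.get_obs();M=R.from_rotvec(o['eef_rot']).as_matrix()
print(o['gripper_width'],M.T@o['ft_force'],o['ft_torque']);go([.528,.078,.046],-.423)"
```

```text
0.03334517729079087 [-5.91942067  2.28943194  0.11690171] [-0.21998693 -0.28447825  0.063294  ]
t 4.25 tcp [0.5278 0.078  0.0553] F [ 2.03 -1.04  5.92] shift [ 0.0373  0.0007 -0.0003] turn [ 0.0004 -0.0005 -0.0011] dist 0.0093
```

Request:
{"name": "step_arm", "arguments": {
  "rows": "0.006 0 0 0 0 0;0.012 0 0 0 0 0;0.018 0 0 0 0 0;0.018 0 0 0 0 0;0.018 0 0 0 0 0"
}}

```text
time: 4.67
tcp_pos: [0.5278, 0.078, 0.0504]
eef_rot: [1.514, 0.978, -1.512]
ft_force: [4.2, -1.6, 3.0]
gripper_width: 0.0337
```

Request:
{"name": "step_arm", "arguments": {
  "rows": "0.006 0 0 0 0 0;0.012 0 0 0 0 0;0.012 0 0 0 0 0;0.012 0 0 0 0 0"
}}

```text
time: 5.0
tcp_pos: [0.5277, 0.078, 0.0477]
eef_rot: [1.514, 0.978, -1.512]
ft_force: [3.9, -1.5, 7.0]
gripper_width: 0.0334
```

Request:
{"name": "step_arm", "arguments": {
  "rows": "0.004 0 0 0 0 0;0.008 0 0 0 0 0;0.008 0 0 0 0 0;0.008 0 0 0 0 0"
}}

```text
time: 5.33
tcp_pos: [0.5279, 0.078, 0.0475]
eef_rot: [1.515, 0.977, -1.51]
ft_force: [-1.8, -2.3, 20.2]
gripper_width: 0.0337
```

Request:
{"name": "step_arm", "arguments": {
  "rows": "0.004 0 0 0 0 0;0.008 0 0 0 0 0;0.008 0 0 0 0 0;0.008 0 0 0 0 0"
}}

```text
time: 5.67
tcp_pos: [0.528, 0.0781, 0.0474]
eef_rot: [1.516, 0.977, -1.509]
ft_force: [-8.2, -3.7, 34.6]
gripper_width: 0.0332
```

```bash
python3 -c "
from h import *
o=sensors.get_obs(); print(o['tcp_pos'],o['ft_force'],o['ft_torque'])
c=snap('wrist','wp',(235,230,405,400),4)
s=np.load('pics/side0.npy');snap('side','sp')
a=cv2.imread('pics/wp.png');b=np.load('pics/sp.npy')[120:215,250:325,::-1]
a=cv2.resize(a,(540,540));b=cv2.resize(b,None,fx=3.4,fy=5.68,interpolation=cv2.INTER_CUBIC)[:540]
cv2.imwrite('pics/c6.png',np.hstack([a,cv2.resize(b,(255,540))]))"
```

```text
[0.52797136 0.07811897 0.04742569] [-8.20451324 -3.70111058 34.64488693] [-0.52935188  1.75787251  0.08487204]
```

View pics/c6.png

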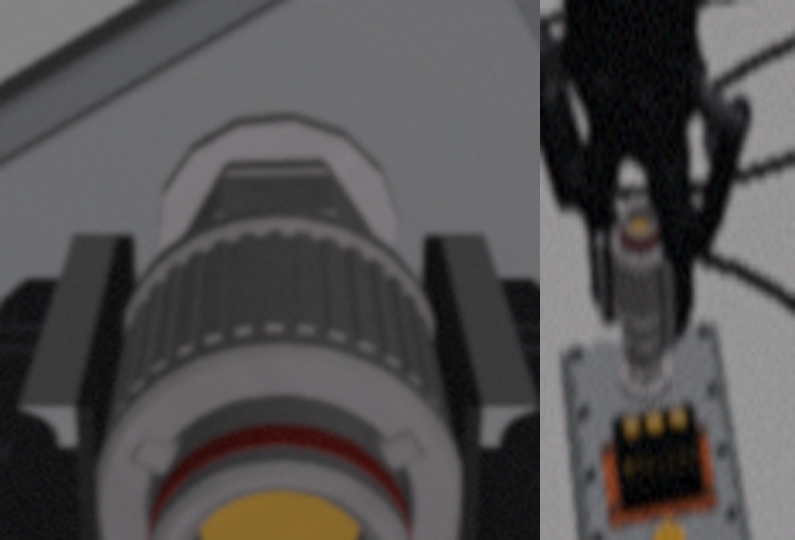

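Request:
{"name": "step_arm", "arguments": {
  "rows": "-0.008 0 0 0 0 0;-0.008 0 0 0 0 0"
}}

```text
time: 5.93
tcp_pos: [0.5279, 0.0781, 0.0476]
eef_rot: [1.515, 0.977, -1.51]
ft_force: [-1.4, -2.8, 19.6]
gripper_width: 0.0332
```

Request:
{"name": "step_arm", "arguments": {
  "rows": "0 0 0 0 0 0;0 0 0 0 0 0;0 0 0 0 0 0;0 0 0 0 0 0;0 0 0 0 0 0;0 0 0 0 0 0;0 0 0 0 0 0;0 0 0 0 0 0;0 0 0 0 0 0;0 0 0 0 0 0",
  "grip": -1
}}

```text
time: 6.77
tcp_pos: [0.5269, 0.0781, 0.045]
eef_rot: [1.513, 0.979, -1.513]
ft_force: [-1.1, -1.0, 0.7]
gripper_width: 0.0854
```

```bash
python3 -c "
from h import *
o=sensors.get_obs(); print(o['tcp_pos'],o['ft_force'],o['gripper_width'])
c=snap('wrist','wr');np.save('pics/wrT.npy',c['T'])
b=np.load('pics/wr.npy')
im=cv2.resize(b[230:480,195:445],None,fx=2.4,fy=2.4,interpolation=cv2.INTER_CUBIC)
cv2.imwrite('pics/c7.png',cv2.convertScaleAbs(im,alpha=1.4)[:,:,::-1])"
```

```text
[0.52693513 0.07805094 0.04502222] [-1.08797463 -0.98573383  0.6732048 ] 0.08541455617214068
```

View pics/c7.png

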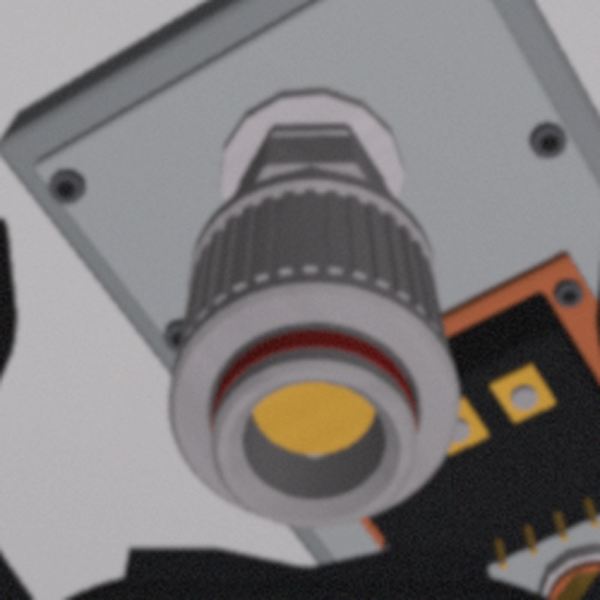

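```bash
python3 -c "
from h import *
np.set_printoptions(precision=5,suppress=True)
c=eyes.get_calibration('wrist')
def W(n,u,v):
    c['T']=np.load('pics/'+n+'T.npy'); return ray(c,u,v)
rs=[W('wc',318.6,199.6),W('wc2',319,284.75),W('wr',326.2,413.0)]
for i,j in((0,1),(0,2),(1,2)):print(tri(rs[i],rs[j]))
A=np.vstack([np.eye(3)-np.outer(d,d) for o,d in rs]);y=np.hstack([(np.eye(3)-np.outer(d,d))@o for o,d in rs])
m=np.linalg.lstsq(A,y,rcond=None)[0];print(m)
ty=np.array([np.cos(.423),-np.sin(.423)]);tz=np.array([-np.sin(.423),-np.cos(.423)])
print('mouth ty,tz',m[:2]@ty,m[:2]@tz,'grip ty',np.array([.5279,.078])@ty)
go([.5398,-.343,.2],-.423)
"
```

```text
[0.52791 0.07786 0.09285]
[0.52796 0.07793 0.09319]
[0.52798 0.0781  0.09338]
[0.52795 0.07796 0.09319]
mouth ty,tz 0.4494140992829976 -0.2878146556955254 grip ty 0.44935287853683287
t 6.82 tcp [0.527  0.078  0.0451] F [ 0.16  0.41 -0.62] shift [-0.6197  0.7371  1.5152] turn [ 0.0004 -0.     -0.    ] dist 0.4488
```

Request:
{"name": "step_arm", "arguments": {
  "rows": "-0.1 0 0 0 0 0;-0.25 0 0 0 0 0;-0.4 0 0 0 0 0;-0.55 0 0 0 0 0;-0.62 0 0 0 0 0;-0.62 0 0 0 0 0"
}}

```text
time: 7.32
tcp_pos: [0.5292, 0.0784, 0.2053]
eef_rot: [1.519, 0.975, -1.505]
ft_force: [1.2, -0.1, -0.4]
gripper_width: 0.0853
```

Request:
{"name": "step_arm", "arguments": {
  "rows": "0 0.37 0.757 0 0 0;0 0.37 0.757 0 0 0;0 0.37 0.757 0 0 0;0 0.37 0.757 0 0 0;0 0.37 0.757 0 0 0;0 0.37 0.757 0 0 0"
}}

```text
time: 7.82
tcp_pos: [0.5332, -0.1383, 0.1986]
eef_rot: [1.515, 0.974, -1.519]
ft_force: [0.2, 0.5, 0.6]
gripper_width: 0.0852
```

Request:
{"name": "step_arm", "arguments": {
  "rows": "0.1 0.37 0.757 0 0 0;0.2 0.37 0.757 0 0 0;0.3 0.37 0.757 0 0 0;0.3 0.37 0.757 0 0 0;0.3 0.37 0.757 0 0 0;0.3 0.37 0.757 0 0 0;0.3 0.37 0.757 0 0 0;0.3 0.37 0.757 0 0 0;0.3 0.37 0.757 0 0 0;0.3 0.37 0.757 0 0 0"
}}

```text
time: 8.65
tcp_pos: [0.5411, -0.3417, 0.1259]
eef_rot: [1.512, 0.979, -1.511]
ft_force: [-0.6, 0.8, 0.3]
gripper_width: 0.0849
```

```bash
python3 -c "
from h import *
o=sensors.get_obs(); c=snap('wrist','wg2'); np.save('pics/wg2T.npy',c['T'])
u,v=proj(c,[.5395,-.3427,.075]);print(u,v)
go([.5395,-.3427,.12],-.423)
b=np.load('pics/wg2.npy');x=int(u)-75;y=int(v)-75;print(x,y)
cv2.imwrite('pics/c8.png',cv2.convertScaleAbs(cv2.resize(b[y:y+150,x:x+150],None,fx=4,fy=4,interpolation=cv2.INTER_CUBIC),alpha=1.4)[:,:,::-1])"
```

```text
320.1652206361601 274.05972673977226
t 8.7 tcp [ 0.5412 -0.3417  0.1262] F [-1.5   0.1   0.55] shift [ 0.0247 -0.0047  0.0063] turn [ 0.0017 -0.     -0.0009] dist 0.0065
245 199
```

View pics/c8.png

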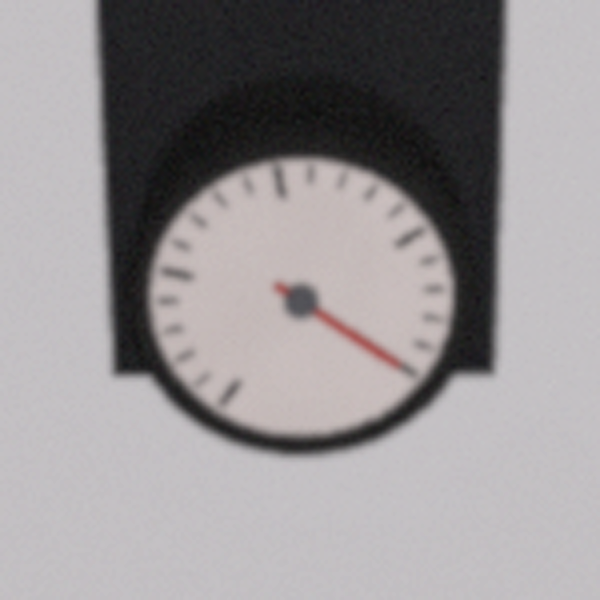

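```bash
python3 -c "
from h import *
np.set_printoptions(precision=5,suppress=True)
c=eyes.get_calibration('wrist')
def W(n,u,v):
    c['T']=np.load('pics/'+n+'T.npy'); return ray(c,u,v)
a=W('wg',320.25,217.75);b=W('wg2',319.75,273.4)
print(tri(a,b)); 
for o,d in(a,b):print(o+d*(.075-o[2])/d[2])
go([.5394,-.3425,.039],-.423)
"
```

```text
[ 0.53906 -0.3434   0.07226]
[ 0.53947 -0.34275  0.075  ]
[ 0.53946 -0.3423   0.075  ]
t 8.7 tcp [ 0.5412 -0.3417  0.1262] F [-1.5   0.1   0.55] shift [ 0.3487 -0.0058  0.0058] turn [ 0.0017 -0.     -0.0009] dist 0.0872
```

Request:
{"name": "step_arm", "arguments": {
  "rows": "0.1 -0.006 0.006 0.0017 0 0;0.2 -0.006 0.006 0.0017 0 0;0.3 -0.006 0.006 0.0017 0 0;0.337 -0.006 0.006 0.0017 0 0;0.337 -0.006 0.006 0.0017 0 0;0.337 -0.006 0.006 0.0017 0 0;0.337 -0.006 0.006 0.0017 0 0"
}}

```text
time: 9.28
tcp_pos: [0.5397, -0.344, 0.0429]
eef_rot: [1.515, 0.975, -1.513]
ft_force: [-0.0, -1.3, -0.4]
gripper_width: 0.0851
```

```bash
python3 -c "
from h import *
go([.5395,-.3424,.042],-.423)"
```

```text
t 9.28 tcp [ 0.5397 -0.344   0.0429] F [-0.03 -1.33 -0.44] shift [ 0.0034 -0.0035 -0.0054] turn [-0.0008  0.0002 -0.0018] dist 0.0018
```

Request:
{"name": "step_arm", "arguments": {
  "rows": "0.003 -0.0035 -0.0054 0 0 0;0.003 -0.0035 -0.0054 0 0 0;0.003 -0.0035 -0.0054 0 0 0"
}}

```text
time: 9.53
tcp_pos: [0.5388, -0.3424, 0.0411]
eef_rot: [1.515, 0.976, -1.514]
ft_force: [-0.2, 0.3, -0.2]
gripper_width: 0.0854
```

Request:
{"name": "step_arm", "arguments": {
  "rows": "0 0 0 0 0 0;0 0 0 0 0 0;0 0 0 0 0 0;0 0 0 0 0 0;0 0 0 0 0 0;0 0 0 0 0 0;0 0 0 0 0 0;0 0 0 0 0 0",
  "grip": 1,
  "grip_force": 40
}}

```text
time: 10.2
tcp_pos: [0.5385, -0.3423, 0.0404]
eef_rot: [1.515, 0.977, -1.515]
ft_force: [-0.4, -0.9, 3.7]
gripper_width: 0.0431
```

```bash
python3 -c "
from h import *
go([.5395,-.3424,.042],-.423)"
```

```text
t 10.2 tcp [ 0.5385 -0.3423  0.0404] F [-0.4  -0.95  3.74] shift [-0.0065  0.0037 -0.0014] turn [-0.0012  0.0001 -0.0004] dist 0.0019
```

Request:
{"name": "step_arm", "arguments": {
  "rows": "-0.02 0 0 0 0 0;-0.05 0 0 0 0 0;-0.08 0 0 0 0 0;-0.12 0 0 0 0 0;-0.2 0 0 0 0 0;-0.3 0 0 0 0 0;-0.42 0 0 0 0 0;-0.54 0 0 0 0 0;-0.6 0 0 0 0 0;-0.6 0 0 0 0 0;-0.6 0 0 0 0 0;-0.6 0 0 0 0 0"
}}

```text
time: 11.2
tcp_pos: [0.5377, -0.3418, 0.1888]
eef_rot: [1.515, 0.979, -1.516]
ft_force: [-0.1, -0.1, -3.1]
gripper_width: 0.043
```

```bash
python3 -c "
from h import *
o=sensors.get_obs();print(o['gripper_width'],o['ft_force'],o['ft_torque'])
c=snap('wrist','wh'); np.save('pics/whT.npy',c['T'])
p=o['tcp_pos'];u,v=proj(c,p+[0,0,.0346]);print(u,v);x=int(u)-75;y=int(v)-75;print(x,y)
go([.528,.078,.19],-.423)
b=np.load('pics/wh.npy')
cv2.imwrite('pics/c9.png',cv2.convertScaleAbs(cv2.resize(b[y:y+150,x:x+150],None,fx=4,fy=4,interpolation=cv2.INTER_CUBIC),alpha=1.6)[:,:,::-1])"
```

```text
0.043008995999102316 [-0.0959278  -0.14954244 -3.08157442] [ 0.00657689 -0.01469624  0.00839892]
322.3902485257118 381.95384945817284
247 306
t 11.25 tcp [ 0.5375 -0.3417  0.1882] F [-0.75  0.19 -3.14] shift [-0.0043 -0.7268 -1.5138] turn [-0.0012 -0.0003  0.002 ] dist 0.4198
```

View pics/c9.png

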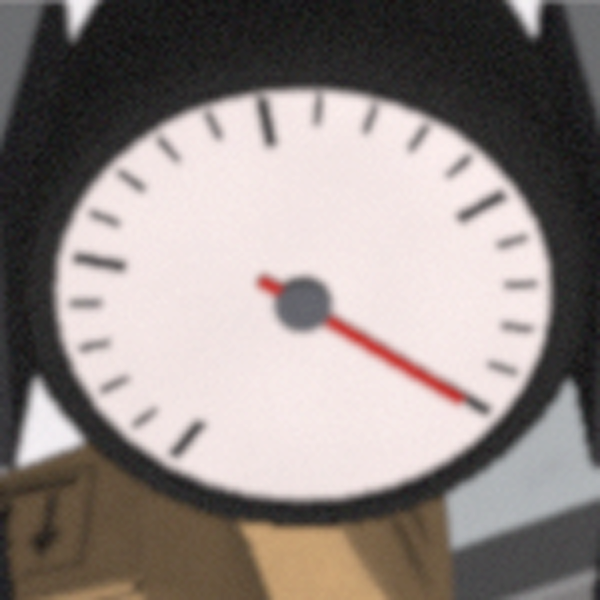

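Request:
{"name": "step_arm", "arguments": {
  "rows": "0 -0.06 -0.126 0 0 0;0 -0.12 -0.252 0 0 0;0 -0.18 -0.378 0 0 0;0 -0.24 -0.505 0 0 0;0 -0.3 -0.63 0 0 0;0 -0.363 -0.757 0 0 0;0 -0.363 -0.757 0 0 0"
}}

```text
time: 11.83
tcp_pos: [0.5322, -0.1269, 0.1885]
eef_rot: [1.512, 0.985, -1.513]
ft_force: [0.4, 0.2, -1.5]
gripper_width: 0.0432
```

Request:
{"name": "step_arm", "arguments": {
  "rows": "0 -0.06 -0.126 0 0 0;0 -0.12 -0.252 0 0 0;0 -0.18 -0.378 0 0 0;0 -0.24 -0.505 0 0 0;0 -0.3 -0.63 0 0 0;0 -0.363 -0.757 0 0 0;0 -0.363 -0.757 0 0 0;0 -0.363 -0.757 0 0 0;0 -0.363 -0.757 0 0 0;0 -0.363 -0.757 0 0 0"
}}

```text
time: 12.67
tcp_pos: [0.5287, 0.0765, 0.1893]
eef_rot: [1.514, 0.977, -1.517]
ft_force: [0.2, -0.0, -2.1]
gripper_width: 0.043
```

```bash
python3 -c "
from h import *
go([.528,.078,.14],-.423)"
```

```text
t 12.67 tcp [0.5287 0.0765 0.1893] F [ 0.24 -0.04 -2.08] shift [ 0.197  -0.0048 -0.0045] turn [-0.0019  0.0007  0.0007] dist 0.0493
```

Request:
{"name": "step_arm", "arguments": {
  "rows": "0.06 -0.005 -0.0045 -0.0019 0.0007 0.0007;0.12 -0.005 -0.0045 -0.0019 0.0007 0.0007;0.18 -0.005 -0.0045 -0.0019 0.0007 0.0007;0.225 -0.005 -0.0045 -0.0019 0.0007 0.0007;0.225 -0.005 -0.0045 -0.0019 0.0007 0.0007;0.225 -0.005 -0.0045 -0.0019 0.0007 0.0007;0.225 -0.005 -0.0045 -0.0019 0.0007 0.0007;0.225 -0.005 -0.0045 -0.0019 0.0007 0.0007"
}}

```text
time: 13.33
tcp_pos: [0.5291, 0.0788, 0.1349]
eef_rot: [1.516, 0.978, -1.51]
ft_force: [0.3, -0.0, -3.2]
gripper_width: 0.0427
```

```bash
python3 -c "
from h import *
go([.528,.078,.13],-.423)"
```

```text
t 13.33 tcp [0.5291 0.0788 0.1349] F [ 0.3  -0.04 -3.19] shift [ 0.0194 -0.0025  0.0048] turn [ 0.0004 -0.0013 -0.0016] dist 0.005
```

Request:
{"name": "step_arm", "arguments": {
  "rows": "0 -0.0025 0.0048 0 0 0;0 -0.0025 0.0048 0 0 0;0 -0.0025 0.0048 0 0 0"
}}

```text
time: 13.58
tcp_pos: [0.5275, 0.0782, 0.1343]
eef_rot: [1.515, 0.979, -1.511]
ft_force: [-0.4, -0.6, -1.9]
gripper_width: 0.0431
```

Request:
{"name": "step_arm", "arguments": {
  "rows": "0 0 0 0 0 0;0 0 0 0 0 0;0 0 0 0 0 0"
}}

```text
time: 13.83
tcp_pos: [0.5273, 0.0782, 0.1339]
eef_rot: [1.514, 0.979, -1.511]
ft_force: [-0.3, -0.6, -1.9]
gripper_width: 0.0427
```

```bash
python3 -c "
from h import *
go([.528,.078,.13],-.423)"
```

```text
t 13.83 tcp [0.5273 0.0782 0.1339] F [-0.27 -0.56 -1.91] shift [ 0.0154  0.0028 -0.0002] turn [ 0.0007 -0.0007 -0.0008] dist 0.0039
```

Request:
{"name": "step_arm", "arguments": {
  "rows": "0.005 0.0028 0 0 0 0;0.01 0.0028 0 0 0 0;0.016 0.0028 0 0 0 0;0.016 0.0028 0 0 0 0;0.016 0.0028 0 0 0 0;0.016 0.0028 0 0 0 0"
}}

```text
time: 14.33
tcp_pos: [0.5279, 0.0779, 0.1297]
eef_rot: [1.514, 0.979, -1.512]
ft_force: [0.7, -0.3, -2.0]
gripper_width: 0.0433
```

Request:
{"name": "step_arm", "arguments": {
  "rows": "0 0 0 0 0 0;0 0 0 0 0 0;0 0 0 0 0 0"
}}

```text
time: 14.58
tcp_pos: [0.528, 0.0779, 0.1298]
eef_rot: [1.514, 0.979, -1.511]
ft_force: [0.3, -0.2, -2.4]
gripper_width: 0.0428
```

```bash
python3 -c "
from h import *
go([.528,.078,.115],-.423)"
```

```text
t 14.58 tcp [0.528  0.0779 0.1298] F [ 0.25 -0.22 -2.41] shift [ 0.0594 -0.0002 -0.0004] turn [ 0.0007 -0.0007 -0.0008] dist 0.0148
```

Request:
{"name": "step_arm", "arguments": {
  "rows": "0.004 0 0 0 0 0;0.008 0 0 0 0 0;0.012 0 0 0 0 0;0.016 0 0 0 0 0;0.02 0 0 0 0 0;0.024 0 0 0 0 0;0.028 0 0 0 0 0;0.028 0 0 0 0 0;0.028 0 0 0 0 0"
}}

```text
time: 15.33
tcp_pos: [0.5279, 0.0779, 0.1228]
eef_rot: [1.514, 0.979, -1.511]
ft_force: [0.2, -0.3, -2.7]
gripper_width: 0.0431
```

Request:
{"name": "step_arm", "arguments": {
  "rows": "0.003 0 0 0 0 0;0.006 0 0 0 0 0;0.006 0 0 0 0 0;0.006 0 0 0 0 0"
}}

```text
time: 15.67
tcp_pos: [0.5279, 0.0779, 0.1212]
eef_rot: [1.514, 0.979, -1.511]
ft_force: [-0.1, 0.1, -2.6]
gripper_width: 0.0429
```

Request:
{"name": "step_arm", "arguments": {
  "rows": "0.003 0 0 0 0 0;0.006 0 0 0 0 0;0.006 0 0 0 0 0;0.006 0 0 0 0 0"
}}

```text
time: 16.0
tcp_pos: [0.5279, 0.0779, 0.1197]
eef_rot: [1.514, 0.979, -1.512]
ft_force: [0.1, -0.1, -2.6]
gripper_width: 0.0431
```

Request:
{"name": "step_arm", "arguments": {
  "rows": "0.004 0 0 0 0 0;0.008 0 0 0 0 0;0.012 0 0 0 0 0;0.012 0 0 0 0 0;0.012 0 0 0 0 0"
}}

```text
time: 16.42
tcp_pos: [0.528, 0.0779, 0.1168]
eef_rot: [1.514, 0.979, -1.511]
ft_force: [-0.1, -0.4, -1.2]
gripper_width: 0.0428
```

Request:
{"name": "step_arm", "arguments": {
  "rows": "0.003 0 0 0 0 0;0.006 0 0 0 0 0;0.009 0 0 0 0 0;0.009 0 0 0 0 0;0.009 0 0 0 0 0"
}}

```text
time: 16.83
tcp_pos: [0.528, 0.0779, 0.1146]
eef_rot: [1.514, 0.979, -1.511]
ft_force: [0.0, 0.5, 0.1]
gripper_width: 0.0432
```

Request:
{"name": "step_arm", "arguments": {
  "rows": "0.002 0 0 0 0 0;0.004 0 0 0 0 0;0.006 0 0 0 0 0;0.006 0 0 0 0 0;0.006 0 0 0 0 0"
}}

```text
time: 17.25
tcp_pos: [0.528, 0.0779, 0.1134]
eef_rot: [1.514, 0.979, -1.511]
ft_force: [-1.6, 0.4, 3.9]
gripper_width: 0.0431
```

Request:
{"name": "step_arm", "arguments": {
  "rows": "0.002 0 0 0 0 0;0.004 0 0 0 0 0;0.004 0 0 0 0 0;0.004 0 0 0 0 0"
}}

```text
time: 17.58
tcp_pos: [0.5279, 0.0779, 0.1119]
eef_rot: [1.514, 0.979, -1.512]
ft_force: [-1.2, -0.6, 2.3]
gripper_width: 0.043
```

Request:
{"name": "step_arm", "arguments": {
  "rows": "0.002 0 0 0 0 0;0.004 0 0 0 0 0;0.004 0 0 0 0 0;0.004 0 0 0 0 0"
}}

```text
time: 17.92
tcp_pos: [0.5279, 0.0779, 0.1108]
eef_rot: [1.514, 0.979, -1.512]
ft_force: [-1.3, -0.6, 2.1]
gripper_width: 0.0429
```

Past the jaws; force now steady. Continue.

Request:
{"name": "step_arm", "arguments": {
  "rows": "0.003 0 0 0 0 0;0.006 0 0 0 0 0;0.009 0 0 0 0 0;0.012 0 0 0 0 0;0.012 0 0 0 0 0;0.012 0 0 0 0 0"
}}

```text
time: 18.42
tcp_pos: [0.5279, 0.0779, 0.1079]
eef_rot: [1.514, 0.979, -1.512]
ft_force: [-2.0, 0.2, 2.4]
gripper_width: 0.043
```

Request:
{"name": "step_arm", "arguments": {
  "rows": "0.003 0 0 0 0 0;0.006 0 0 0 0 0;0.008 0 0 0 0 0;0.008 0 0 0 0 0;0.008 0 0 0 0 0"
}}

```text
time: 18.83
tcp_pos: [0.5279, 0.0779, 0.1059]
eef_rot: [1.514, 0.979, -1.511]
ft_force: [-2.2, 0.7, 2.1]
gripper_width: 0.0429
```

Request:
{"name": "step_arm", "arguments": {
  "rows": "0.002 0 0 0 0 0;0.004 0 0 0 0 0;0.006 0 0 0 0 0;0.006 0 0 0 0 0;0.006 0 0 0 0 0"
}}

```text
time: 19.25
tcp_pos: [0.5279, 0.0779, 0.1042]
eef_rot: [1.514, 0.979, -1.512]
ft_force: [-1.1, -0.1, -0.9]
gripper_width: 0.043
```

Request:
{"name": "step_arm", "arguments": {
  "rows": "0.002 0 0 0 0 0;0.004 0 0 0 0 0;0.004 0 0 0 0 0;0.004 0 0 0 0 0"
}}

```text
time: 19.58
tcp_pos: [0.5279, 0.0779, 0.1034]
eef_rot: [1.514, 0.979, -1.512]
ft_force: [-1.2, -0.4, -0.5]
gripper_width: 0.0431
```

```bash
python3 -c "
from h import *
o=sensors.get_obs();print(o['tcp_pos'],o['ft_force'],o['ft_torque'])
c=eyes.get_calibration('wrist');a=eyes.read_camera('wrist');s=eyes.read_camera('side')
np.save('pics/wi.npy',a)
A=cv2.resize(a[200:480,180:460],(560,560),interpolation=cv2.INTER_CUBIC)
B=cv2.resize(s[120:215,250:290],(236,560),interpolation=cv2.INTER_CUBIC)
cv2.imwrite('pics/c10.png',cv2.convertScaleAbs(np.hstack([A,B]),alpha=1.5)[:,:,::-1])
d=abs(a.astype(int)-np.load('pics/wh.npy'))
# hub + red-pixel counts
for n,i in(('wr',np.load('pics/wr.npy')),('wi',a)):
    r=(i[...,0]>1.6*i[...,1])&(i[...,0]>50)&(i[...,1]<.9*i[...,2]+15); print(n,r.sum())
"
```

```text
[0.52792085 0.0778951  0.10342469] [-1.24340062 -0.41728942 -0.50696393] [-0.02144453  0.32599405 -0.00256544]
wr 630
wi 179
```

Request:
{"name": "step_arm", "arguments": {
  "rows": "0.001 0 0 0 0 0;0.002 0 0 0 0 0;0.003 0 0 0 0 0;0.003 0 0 0 0 0;0.003 0 0 0 0 0"
}}

```text
time: 20.1
tcp_pos: [0.528, 0.0779, 0.1029]
eef_rot: [1.514, 0.979, -1.511]
ft_force: [-1.2, -0.2, 1.0]
gripper_width: 0.0429
```

Request:
{"name": "step_arm", "arguments": {
  "rows": "0.001 0 0 0 0 0;0.002 0 0 0 0 0;0.002 0 0 0 0 0;0.002 0 0 0 0 0"
}}

```text
time: 20.43
tcp_pos: [0.5279, 0.0779, 0.1022]
eef_rot: [1.514, 0.979, -1.512]
ft_force: [-1.6, 0.6, 1.0]
gripper_width: 0.043
```

Request:
{"name": "step_arm", "arguments": {
  "rows": "0.001 0 0 0 0 0;0.002 0 0 0 0 0;0.002 0 0 0 0 0;0.002 0 0 0 0 0"
}}

```text
time: 20.77
tcp_pos: [0.528, 0.078, 0.1019]
eef_rot: [1.514, 0.979, -1.511]
ft_force: [-1.5, 0.5, 3.9]
gripper_width: 0.043
```

Request:
{"name": "step_arm", "arguments": {
  "rows": "0.001 0 0 0 0 0;0.002 0 0 0 0 0;0.002 0 0 0 0 0;0.002 0 0 0 0 0"
}}

```text
time: 21.1
tcp_pos: [0.528, 0.0779, 0.1014]
eef_rot: [1.514, 0.979, -1.511]
ft_force: [-2.9, -0.8, 4.6]
gripper_width: 0.0429
```

```bash
python3 -c "
from h import *
o=sensors.get_obs();print(o['tcp_pos'],o['ft_force'],o['ft_torque'])
a=eyes.read_camera('wrist');s=eyes.read_camera('side');np.save('pics/wi.npy',a)
A=cv2.resize(a[200:480,180:460],(560,560),interpolation=cv2.INTER_CUBIC)
B=cv2.resize(s[110:205,255:295],(236,560),interpolation=cv2.INTER_CUBIC)
cv2.imwrite('pics/c10.png',cv2.convertScaleAbs(np.hstack([A,B]),alpha=1.5)[:,:,::-1])
def red(i):
    i=i.astype(int);return (i[...,0]>1.6*i[...,1])&(i[...,0]>1.6*i[...,2])&(i[...,0]>35)
sp=np.load('pics/sp.npy');s0=np.load('pics/side0.npy')
for n,i in(('s0',s0),('sp',sp),('now',s)): print(n,red(i[140:180,265:295]).sum(), np.argwhere(red(i[140:180,265:295])).mean(0))
"
```

```text
[0.52802446 0.07794167 0.10138799] [-2.90077851 -0.83457287  4.5714682 ] [-0.00902048  0.72242157 -0.05137809]
s0 0 [nan nan]
sp 1 [22. 11.]
now 0 [nan nan]<string>:11: RuntimeWarning: Mean of empty slice.
  ret = um.true_divide(
```

Request:
{"name": "step_arm", "arguments": {
  "rows": "0.001 0 0 0 0 0;0.002 0 0 0 0 0;0.002 0 0 0 0 0;0.002 0 0 0 0 0"
}}

```text
time: 21.53
tcp_pos: [0.528, 0.0779, 0.1013]
eef_rot: [1.514, 0.979, -1.511]
ft_force: [-4.0, -0.1, 8.1]
gripper_width: 0.0432
```

Request:
{"name": "step_arm", "arguments": {
  "rows": "0.001 0 0 0 0 0;0.002 0 0 0 0 0;0.002 0 0 0 0 0;0.002 0 0 0 0 0"
}}

```text
time: 21.87
tcp_pos: [0.528, 0.078, 0.1012]
eef_rot: [1.515, 0.979, -1.511]
ft_force: [-5.2, -1.0, 9.7]
gripper_width: 0.0431
```

Request:
{"name": "step_arm", "arguments": {
  "rows": "-0.004 0 0 0 0 0;-0.006 0 0 0 0 0;-0.006 0 0 0 0 0;-0.006 0 0 0 0 0"
}}

```text
time: 22.2
tcp_pos: [0.528, 0.0779, 0.1017]
eef_rot: [1.514, 0.979, -1.511]
ft_force: [-2.2, -0.5, 4.5]
gripper_width: 0.0429
```

```bash
python3 -c "
from h import *
o=sensors.get_obs();print(o['tcp_pos'],o['ft_force'],o['ft_torque'])
a=eyes.read_camera('wrist');s=eyes.read_camera('side')
A=cv2.resize(a[230:480,195:445],(550,550),interpolation=cv2.INTER_CUBIC)
B=cv2.resize(s[125:200,262:296],(249,550),interpolation=cv2.INTER_CUBIC)
cv2.imwrite('pics/c10.png',np.hstack([cv2.convertScaleAbs(A,alpha=1.3),cv2.convertScaleAbs(B,alpha=2)])[:,:,::-1])
"
```

```text
[0.52798484 0.07791391 0.10172052] [-2.20908259 -0.52897612  4.54745797] [-0.0300191   0.67353649  0.06263427]
```

View pics/c10.png

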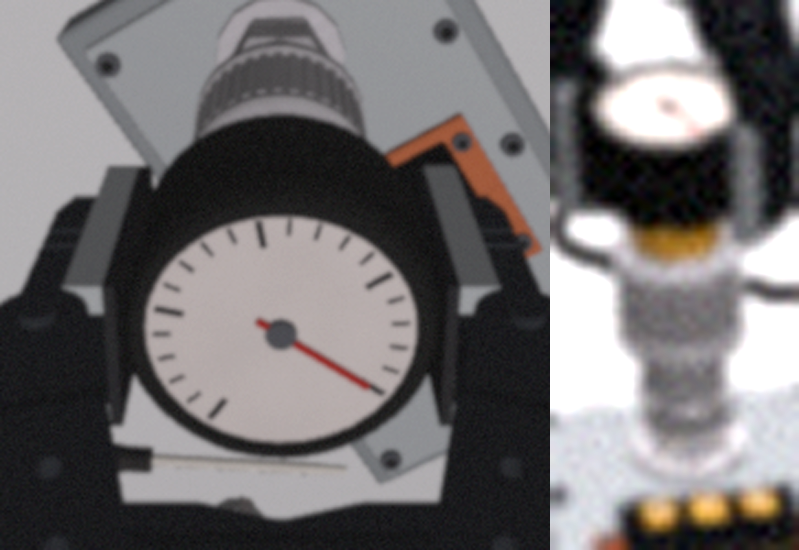

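```bash
python3 -c "
from h import *
s=eyes.read_camera('side').astype(float)
for n,i in(('s0',np.load('pics/side0.npy')),('sp',np.load('pics/sp.npy')),('now',s)):
    i=i.astype(float).mean(2)
    print(n,'col offset L of sleeve', i[164:192,274:286].mean(1).round(0).astype(int))
    print('   edge cols 271-273', i[164:186,271:274].mean(1).round(0).astype(int))
"
```

```text
s0 col offset L of sleeve [ 61  56  54  53  53  53  54  58  69  71  67  61  58  57  62  65  68  65
  60  64  76  84  89  98 102  96  91  90]
   edge cols 271-273 [ 64  63  66  63  64  69  73  82  97 116 131 134 137 132 133 127 116 108
 107 107 108 108]
sp col offset L of sleeve [ 77  91  84  68  57  53  53  53  54  54  57  64  71  70  64  66  71  67
  65  68  79  89  94 102 107  99  96  95]
   edge cols 271-273 [ 82  68  58  49  45  47  46  47  47  52  56  59  82 115 134 133 122 110
 110 112 111 111]
now col offset L of sleeve [ 64  57  55  55  56  56  56  62  72  76  70  64  61  60  64  69  71  67
  64  68  78  88  94 102 106  99  95  95]
   edge cols 271-273 [ 67  68  67  67  68  72  74  85 102 121 137 143 140 139 139 131 121 111
 112 112 112 111]
```

Request:
{"name": "step_arm", "arguments": {
  "rows": "-0.003 0 0 0 0 0;-0.003 0 0 0 0 0;-0.003 0 0 0 0 0"
}}

```text
time: 22.6
tcp_pos: [0.528, 0.0779, 0.1023]
eef_rot: [1.514, 0.979, -1.512]
ft_force: [-1.0, 0.3, 1.0]
gripper_width: 0.043
```

Request:
{"name": "step_arm", "arguments": {
  "rows": "0 0 0 0 0 0;0 0 0 0 0 0;0 0 0 0 0 0;0 0 0 0 0 0;0 0 0 0 0 0;0 0 0 0 0 0;0 0 0 0 0 0;0 0 0 0 0 0;0 0 0 0 0 0;0 0 0 0 0 0",
  "grip": -1
}}

```text
time: 23.43
tcp_pos: [0.528, 0.0779, 0.1025]
eef_rot: [1.514, 0.979, -1.511]
ft_force: [0.3, 0.2, -0.9]
gripper_width: 0.0857
```

Request:
{"name": "step_arm", "arguments": {
  "rows": "-0.03 0 0 0 0 0;-0.08 0 0 0 0 0;-0.16 0 0 0 0 0;-0.26 0 0 0 0 0;-0.36 0 0 0 0 0;-0.46 0 0 0 0 0;-0.5 0 0 0 0 0;-0.5 0 0 0 0 0;-0.5 0 0 0 0 0;-0.5 0 0 0 0 0;-0.5 0 0 0 0 0"
}}

```text
time: 24.35
tcp_pos: [0.527, 0.0777, 0.2258]
eef_rot: [1.512, 0.98, -1.514]
ft_force: [-0.3, -0.5, -0.4]
gripper_width: 0.0859
```

```bash
python3 -c "
from h import *
o=sensors.get_obs();print(o['time'],o['tcp_pos'],o['ft_force'],o['gripper_width'])
s=eyes.read_camera('side');t=eyes.read_camera('top');w=eyes.read_camera('wrist');c=eyes.get_calibration('wrist')
i=s.astype(float).mean(2);print(i[164:192,274:286].mean(1).round(0).astype(int))
# dial centre in side + wrist
def blob(im,x0,x1,y0,y1,th):
    g=im[y0:y1,x0:x1].min(2)>th
    n,l,st,ce=cv2.connectedComponentsWithStats(g.astype(np.uint8)); 
    return [(ce[k]+[x0,y0],st[k][2:].tolist()) for k in range(1,n) if 80<st[k][4]]
cs=eyes.get_calibration('side')
print('expected dial side',proj(cs,[.528,.078,.0945+.041]),'wrist',proj(c,[.528,.078,.0945+.041]))
u,v=map(int,proj(c,[.528,.078,.1355]))
print('w',blob(w,u-45,u+45,v-45,v+45,125))
print('s',blob(s,255,300,125,165,125))
t0=np.load('pics/top0.npy').astype(int);s0=np.load('pics/side0.npy').astype(int)
for n,x0,x1,y0,y1 in(('spare',390,412,240,263),('flux',303,330,138,168),('sink',200,228,146,168),('fuse',343,377,163,196)):
    print(n,abs(t[y0:y1,x0:x1]-t0[y0:y1,x0:x1]).mean())
"
```

```text
24.35 [0.52704499 0.07774268 0.22575259] [-0.2734023  -0.46982542 -0.37364971] 0.08592077668436092
[ 62  56  54  54  54  53  55  59  69  72  67  61  59  58  62  66  69  65
  61  65  75  85  91  99 103  96  92  91]
expected dial side (np.float64(277.5732836229417), np.float64(140.25044071783407)) wrist (np.float64(323.3716571795711), np.float64(243.51018396495874))
w [(array([288.43541364, 272.12917271]), [36, 52, 689])]
s [(array([272.90526316, 132.30175439]), [45, 25, 570]), (array([295.05825243, 144.9223301 ]), [10, 13, 103]), (array([259.2920354 , 159.07079646]), [15, 15, 113]), (array([294.01136364, 158.44318182]), [13, 9, 88])]
spare 3.7028985507246377
flux 5.4440329218107
sink 5.8062770562770565
fuse 6.58853238265003
```

```bash
python3 -c "
from h import *
w=eyes.read_camera('wrist');c=eyes.get_calibration('wrist');g=cv2.cvtColor(w,cv2.COLOR_RGB2GRAY)
u,v=map(int,proj(c,[.528,.078,.1355]))
g2=cv2.resize(g[v-60:v+60,u-60:u+60],None,fx=4,fy=4,interpolation=cv2.INTER_CUBIC)
h=cv2.HoughCircles(cv2.GaussianBlur(g2,(9,9),2),cv2.HOUGH_GRADIENT,1,100,param1=80,param2=30,minRadius=80,maxRadius=170)
for x,y,r in h[0][:3]:
    U,V=x/4+u-60,y/4+v-60;print(U,V,r/4,[atz(c,U,V,z).round(4) for z in(.1345,.1385)])
t=eyes.read_camera('top');t0=np.load('pics/top0.npy')
for n,x0,x1,y0,y1 in(('spare',386,416,236,267),('flux',303,330,138,168),('sink',200,228,146,168),('fuse',343,377,163,196)):
    print(n,cv2.phaseCorrelate(t0[y0:y1,x0:x1].mean(2),t[y0:y1,x0:x1].mean(2)))
"
```

```text
325.375 245.125 29.65 [array([0.5286, 0.0762, 0.1345]), array([0.5292, 0.0775, 0.1385])]
spare ((-0.03426952919125981, -0.008223738136141634), 1.015877427426727)
flux ((0.46101212347683784, -0.02421795141380656), 0.9193273591715471)
sink ((-0.027853066169090113, 0.00106164600927805), 1.007876312031017)
fuse ((0.04304510956508878, -0.027207565091952546), 1.019729891443923)
```

```bash
python3 -c "
from h import *
print(ctrl.close_job())"
```

```text
the job is handed in; nothing more can be done
None
```

The gauge is plugged in and locked in the quick coupler, and I've handed the job in. The sleeve is forward and the gripper is open, about 12 cm above its release point.

**What I did**
- I pulled the sleeve down to its stop and let go. It stayed back by itself, with the red band showing.
- I took the gauge out of its stand and pressed the plug in with small steps. The wrist readings imply a contact peak of about 12–13 N, below the 20 N limit. The hexagon came to rest on the rim with the tool at z ≈ 0.101 m.
- I eased off the push, opened the fingers and lifted straight up.

**Last checks**
- **Sleeve:** in the side camera it matches its original forward position, and no red band shows.
- **Gauge:** the dial centre is within about 1–2 mm of the coupler axis, so any tilt is about 1.5° or less.
- **Bystanders:** the spare plug, heat sink and fuse pack show no shift in the top view. The flux bottle reads a 0.5 px apparent shift, well under its 20 mm limit.
- **Contact and time:** wrist force was near zero after release, and the clock stood at about 24.5 s of the 64 s allowed.

**What disagreed or was uncertain**
- **Coupler position:** the top and side cameras placed the coupler about 3–6 mm differently in y from the wrist camera. I trusted the wrist views, and the sleeve grasp confirmed them along the jaw direction only.
- **Mouth height:** the first estimate was 93 mm, but the contact forces suggested about 94.5 mm.
- **Sleeve trip:** I did not see the sleeve trip. I inferred it from a drop in force and the sleeve's final position.

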